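# Free the shoe horn jammed in the tilt-out bin

### The job

The wooden shoe horn has slid down the chute of the half-open tilt-out bin and is jammed across it, its ends caught under the two dark keeper strips. Slide it back up the chute until it lies in the open upper part, clear of the strips, then lift it out and leave it lying flat in the white tray. Leave the blue shoe horn where it is.

Things in the scene. Friction and masses are not known exactly. Their poses are not given: they have to be found in the camera images.
- bin: Fixed oak bin. Origin: mid-width on the chute's grey floor, 74 mm above the bench lid, level with the uphill ends of the dark strips. Its z is vertical; the floor rises along +x at 20 degrees, 155 mm downhill (28 mm end board) to 140 mm uphill of the origin. Cheeks 45 mm high, 180 mm apart at the origin, 0.34 mm closer per mm downhill. Strips 30 to 38 mm above the floor, 90 mm slot between.
- shoe_horn: Wooden shoe horn, 149 mm long, 60 g, flat on the chute floor across it, its middle 50 mm downhill of the strips' ends; clear once over 20 mm uphill; friction then holds it. Origin: its middle. Long axis y, thickness z, +x uphill. Shaft 26 wide, 20 thick from y = -48 to 28 mm; rounded handle 30 wide to y = -75; scooped blade 38 wide to y = 75, level below. Balances within 10 mm of the origin.
- tray: White plastic open tray, 220 mm (x) by 140 mm (y) by 28 mm high outside, walls and floor 5 mm thick, loose on the bench lid, 0.5 kg. Origin under its centre; its long side is its x axis.
- blue_horn: Blue plastic shoe horn of the same shape, lying loose on the bench lid; not part of the job. Origin at its middle, 10 mm above the lid; long axis = its y.
Things that resemble listed ones, but are neither listed nor needed, are in the scene too. There is more than one size of the shoe_horn; the job needs the middle-sized.

How it is judged:
On the way:
1. the wooden shoe horn lies in the open upper part of the chute, clear of the keeper strips (x of shoe_horn in the frame of bin above 0.013 m and z of shoe_horn in the frame of bin below 0.06 m and y of shoe_horn in the frame of bin between -0.05 and 0.05 m), for 0.2 s.
At the end, for the whole second after the job is handed in: Wooden shoe horn at rest, flat in the tray (long axis level within 7 degrees, middle within 40 mm along and 55 mm across of the tray's middle, under 30 mm above its underside); tray level on the bench lid (10 mm, 6 degrees); blue shoe horn within 30 mm of its start (x of shoe_horn in the frame of tray between -0.04 and 0.04 m and y of shoe_horn in the frame of tray between -0.055 and 0.055 m and z of shoe_horn in the frame of tray below 0.03 m and angle between shoe_horn's own y axis and vertical between 1.45 and 1.69 rad and height (world z) of tray below 0.01 m and angle between tray's own z axis and vertical below 0.1 rad and distance of blue_horn from where it was at the start of the episode below 0.03 m and linear speed of shoe_horn below 0.02 m/s); the robot touches nothing.
It fails at once if the blue shoe horn is moved by more than 30 mm (distance of blue_horn from where it was at the start of the episode above 0.03 m).
It also fails if it takes over 53 s, if anything falls off the work surface, if the arm or the gripper's body presses on something with over 40 N, if the wrist force passes 120 N, or if a joint passes its speed limit or range.

### The arm

A 7-joint arm with a two-finger parallel gripper is mounted at the origin on the work surface. World frame = base frame: x ahead of the robot, y to its left, z up, the work surface at z = 0. Lengths are in m, angles in rad, forces in N, time in s.
With the tool pointing down it reaches from about 0.425 to 0.8 m from the base axis. Payload 8.3 kg.
Tool frame: the origin (TCP) lies midway between the tips of the shut fingers; the grasp point (between the pads) lies 19 mm behind it; z points along the fingers, y is the direction in which the jaws open and shut (so a half turn about z gives the same grasp; the last joint's range is limited). The gripper opens to 85 mm and grips with 20 to 120 N. Pads are 22 mm wide; open, the fingers measure 114 mm over their backs; the gripper's body (76 mm by 85 mm) begins 54 mm behind the grasp point. The pads swing forward as they close: fully open they stand 13 mm farther back than shut.
Start: joints at [1.243, 0.383, 0.016, 1.37, -0.006, 1.388, -0.046], TCP at [0.164, -0.603, 0.231] pointing down, gripper open.
Joint ranges: [-2.95, 2.95], [-0.25, 2.06], [-1.52, 1.56], [0.18, 2.33], [-1.44, 4.58], [0.02, 2.06], [-3.01, 3.01]. Speed limits (rad/s): [2.39, 2.39, 3.01, 3.01, 3.14, 3.14, 3.14].

### API

Orientations are given as a unit quaternion [w, x, y, z].
In Python, from plant import bot, eyes gives the robot as it stands.
- The arm moves only by the tool drive_tool, never from a script. Its argument "steps" is a list of rows, each a list of 4 numbers: the shift along the tool's x, y, z in m, then the turn about the tool's z in degrees. In form: [[tx, ty, tz, turn], ...]. A call has 1 to 5 rows; each row is the pose to reach, as a shift and turn from the pose commanded when the call began, along the tool's axes at that moment; what a row does not reach only later rows make up. A row lasts 1/12 s, in which the tool goes at most 41.7 mm and 7.16 degrees, less where a joint would pass 70% of its speed; a pose out of reach is approached as far as the arm can. A call with a gripper value outside its range is refused whole. "gripper" is the closure, from 0 (fully open) to 1 (shut), set as the call begins (left out, the last holds). The fingers move at their own pace and stop on an object; "newtons" is the grip in N (left out, the last holds). Time passes only in rows, so rows that repeat a pose let the fingers close. It gives the time, the measured TCP pose, the force and the opening at its end, in the units of the state.
- bot.read_state(): the state, without advancing time (a new reading comes with each control period).
- eyes.get_image(name): name is "scene" or "top" or "wrist"; returns the picture (384x512x3 uint8, red, green, blue); there is no depth.
- eyes.camera_info(name): a dict with "camera_matrix" (3x3 intrinsics, pixels), "cam_to_world" (4x4, takes a point from camera to world coordinates). Camera axes: x right, y down, z forward; pixel columns grow to the right and rows downward; lengths in m; the calibration is good to about 2 mm. A picture is of the moment at which its call begins: read the wrist's pose just before it. camera_info takes no time and is no camera call; for the wrist camera it gives the pose at the moment of the call.
- bot.job_done(): hands the job in, once; it reports no verdict.
Trained networks look in the newest picture that a camera, given by its name, has taken for a name from the list of things; names that differ only in an ending like _2 or _b are one class to them, and where a whole thing is asked for, a point or a joint stands for the part that bears it (a point fixed in the world has none). Each returns a list of dicts, best first, with "confidence" (0 to 1); they miss things now and then, are a little off and sometimes report something else, mostly with a low value. They report only what shows in the picture. A call takes as long as a camera call. They do not tell look-alikes from the thing itself.
- eyes.recognise(camera, target): "extent" ([left, top, right, bottom] in pixels, round what is visible of it).
- eyes.tip_of(camera, target): "point" ([column, row] in pixels: a listed point, or the origin of a listed thing).
The state is a dict: "t": time; "joint_pos": joint angles; "joint_velocities": joint speeds; "effort": joint torques, N m; "tool_pos": TCP position; "eef_rot": TCP orientation; "force": force on the tool from outside, world axes, zero at the start; "torque": the same for the moment, N m; "gripper_width": opening from 0.0 (shut) to 1.0 (fully open).
Only numpy, scipy, OpenCV 4.12 (cv2) and the standard library are available. Lean on these libraries where they do the work, as an engineer would, in place of code of your own. Each camera call takes 0.05 s, during which the arm holds its last target.

## Working session

There is one attempt and no reset: what is moved stays moved. The work goes in short steps, Python scripts to look and compute and a tool call to move; the robot and the scene stay as the last step left them, time stands still between calls to the robot, and variables do not carry over. Pictures are saved under pics/ and viewed, and the job is handed in when it is done.

Besides the shell and the picture viewer there is one more tool, called after "Request:" by a JSON object that holds its "name" and its "arguments". drive_tool: Moves the arm, as the interface text tells. Its arguments: {"type":"object","properties":{"steps":{"type":"array"},"gripper":{"type":"number"},"newtons":{"type":"number"}},"required":["steps"]}

```bash
ls; mkdir -p pics; cat > h.py <<'E'
from plant import bot, eyes
import numpy as np, cv2
def snap(cam,fn):
    im=eyes.get_image(cam); cv2.imwrite('pics/'+fn,cv2.cvtColor(im,cv2.COLOR_RGB2BGR)); return im
def ray(cam,px,info=None):
    i=info or eyes.camera_info(cam); K=np.array(i['camera_matrix']);T=np.array(i['cam_to_world'])
    d=T[:3,:3]@np.linalg.inv(K)@[px[0],px[1],1]; return T[:3,3],d
def atz(cam,px,z):
    o,d=ray(cam,px); return o+d*(z-o[2])/d[2]
def proj(cam,p):
    i=eyes.camera_info(cam); K=np.array(i['camera_matrix']);T=np.array(i['cam_to_world'])
    q=np.linalg.inv(T)@np.append(p,1); u=K@q[:3]; return u[:2]/u[2]
E
python3 - <<'E'
from h import *
np.set_printoptions(precision=4,suppress=True)
for c in ['scene','top']:
    snap(c,c+'0.png')
    for t in ['bin','shoe_horn','tray','blue_horn']:
        print(c,t,eyes.recognise(c,t)[:4],eyes.tip_of(c,t)[:4])
    print(eyes.camera_info(c))
s=bot.read_state();print(s)
E
```

```text
pics
scene bin [{'extent': [167.3, 172.9, 307.7, 309.8], 'confidence': 0.58}] [{'point': [246.2, 235.3], 'confidence': 0.57}]
scene shoe_horn [{'extent': [138.6, 237.6, 171.2, 272.7], 'confidence': 0.91}, {'extent': [385.9, 142.9, 415.7, 188.5], 'confidence': 0.88}, {'extent': [229.0, 213.5, 265.1, 231.3], 'confidence': 0.72}] [{'point': [153.8, 255.5], 'confidence': 0.84}, {'point': [401.1, 162.7], 'confidence': 0.76}, {'point': [250.2, 221.3], 'confidence': 0.61}]
scene tray [] [{'point': [380.8, 242.7], 'confidence': 0.8}]
scene blue_horn [{'extent': [331.1, 313.6, 391.9, 331.0], 'confidence': 0.61}] [{'point': [360.9, 321.1], 'confidence': 0.86}]
{'camera_matrix': array([[432.7071,   0.    , 261.663 ],
       [  0.    , 432.7071, 193.2884],
       [  0.    ,   0.    ,   1.    ]]), 'cam_to_world': array([[-0.3007,  0.8106, -0.5025,  1.0252],
       [ 0.9536,  0.2636, -0.1454,  0.1805],
       [ 0.0146, -0.523 , -0.8522,  1.0699],
       [ 0.    ,  0.    ,  0.    ,  1.    ]])}
top bin [{'extent': [204.7, 79.2, 304.1, 208.9], 'confidence': 0.63}] [{'point': [252.3, 144.1], 'confiden
[... 839 characters left out ...]
rld': array([[ 0.0049, -0.9938,  0.111 ,  0.3193],
       [-0.9999, -0.0032,  0.0155, -0.0137],
       [-0.015 , -0.111 , -0.9937,  1.2074],
       [ 0.    ,  0.    ,  0.    ,  1.    ]])}
{'t': 0.9, 'joint_pos': array([ 1.2431,  0.3834,  0.0164,  1.3701, -0.0063,  1.3882, -0.0465]), 'joint_velocities': array([ 0.0001,  0.001 ,  0.001 , -0.0003, -0.    ,  0.0008,  0.0017]), 'effort': array([ -0.0005, -62.7334,   0.8428, -37.2085,   0.0166,   0.0025,
        -0.    ]), 'tool_pos': array([ 0.1636, -0.6032,  0.2313]), 'eef_rot': array([-0.    ,  0.9912,  0.1321,  0.    ]), 'force': array([ 0.0006, -0.5451,  0.4   ]), 'torque': array([0.0037, 0.0247, 0.0189]), 'gripper_width': 0.9977621833547805}
```

View pictures.

```bash
python3 - <<'E'
import cv2
for c in ['scene','top']:
    im=cv2.imread(f'pics/{c}0.png')
    if c=='top': im=im[60:340,80:360]
    else: im=im[120:350,120:430]
    cv2.imwrite(f'pics/{c}0z.png',cv2.resize(im,None,fx=2.1 if c=='top' else 2.5,fy=2.1 if c=='top' else 2.5,interpolation=cv2.INTER_CUBIC))
E
```

```text
(no output)
```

View pics/scene0z.png

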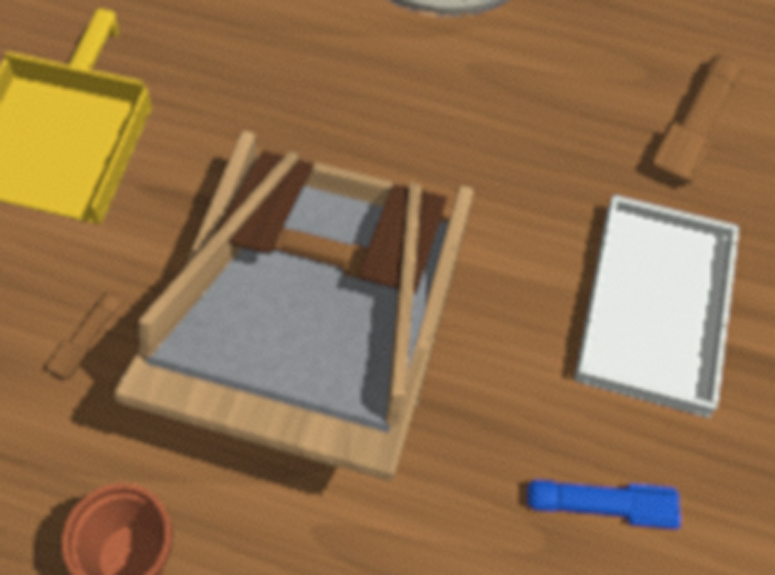

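View pics/top0z.png

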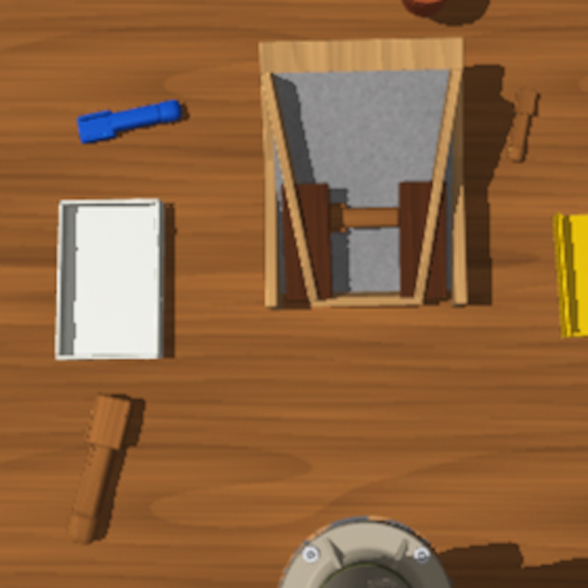

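View pics/top0.png

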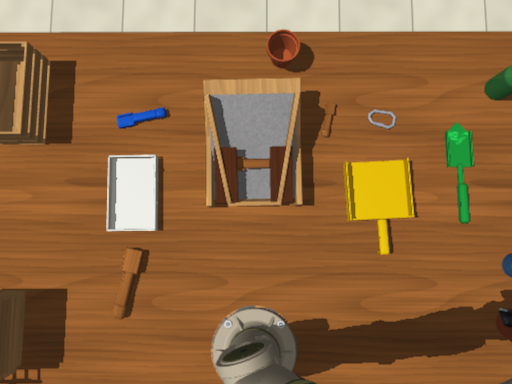

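```bash
python3 - <<'E'
from h import *
np.set_printoptions(precision=4,suppress=True)
print('bin',atz('top',[252.3,144.1],.074),atz('scene',[246.2,235.3],.074))
print('horn',atz('top',[252.5,160.3],.067),atz('scene',[250.2,221.3],.067))
print('tray',atz('top',[132.1,191.8],.005),atz('scene',[380.8,242.7],.005))
for p in [(108,155),(157,154),(159,231),(107,232)]: print('tc',atz('top',p,.028))
# strips ends: uphill corners (z ~ .11): 
for p in [(223,147.5),(236,147.5),(271,147),(285,146.5)]: print('strip',atz('top',p,.112))
for p in [(204,92),(301,92),(204,80),(300,79)]: print('board',atz('top',p,.122))
print('blue',atz('top',[142.8,114.5],.01))
for p in [(237,162),(269,162)]: print(atz('top',p,.077))
E
python3 - <<'E'
import cv2
im=cv2.imread('pics/top0.png')[70:215,195:310]
cv2.imwrite('pics/t1.png',cv2.resize(im,None,fx=4.1,fy=4.1,interpolation=cv2.INTER_CUBIC))
E
```

```text
bin [0.5724 0.0064 0.074 ] [0.5699 0.0108 0.074 ]
horn [0.5277 0.0058 0.067 ] [0.525  0.0066 0.067 ]
tray [0.4444 0.3605 0.005 ] [0.4472 0.3531 0.005 ]
tc [0.5496 0.428  0.028 ]
tc [0.5529 0.2846 0.028 ]
tc [0.3298 0.272  0.028 ]
tc [0.3263 0.421  0.028 ]
strip [0.5544 0.0849 0.112 ]
strip [0.5545 0.0497 0.112 ]
strip [ 0.556  -0.0447  0.112 ]
strip [ 0.5574 -0.0825  0.112 ]
board [0.7059 0.1378 0.122 ]
board [ 0.7058 -0.1257  0.122 ]
board [0.7397 0.1384 0.122 ]
board [ 0.7423 -0.1233  0.122 ]
blue [0.6763 0.3355 0.01  ]
[0.521  0.0486 0.077 ]
[ 0.5212 -0.0402  0.077 ]
```

View pics/t1.png

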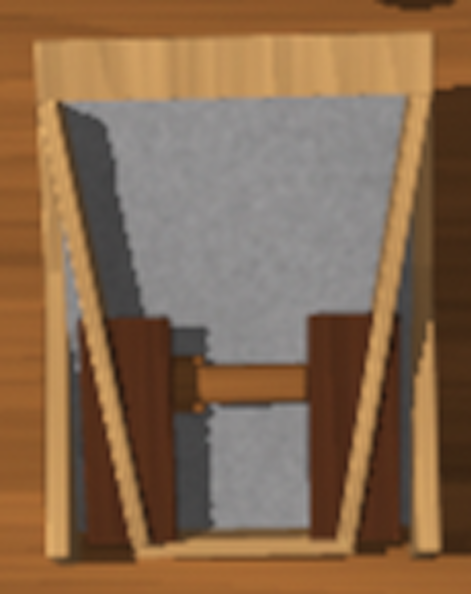

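Request:
{"name": "drive_tool", "arguments": {"steps": [[0.29,-0.173,0,-36],[0.29,-0.173,0,-36],[0.29,-0.173,0,-36],[0.29,-0.173,0,-36],[0.29,-0.173,0,-36]], "gripper": 1, "newtons": 40}}

```text
t: 1.32
tool_pos: [0.3094, -0.4518, 0.2315]
eef_rot: [0.0, 0.901, 0.433, -0.0]
force: [0.7, -1.1, 0.4]
gripper_width: 0.299
```

```bash
cat >> h.py <<'E'
def goto(x,y,z,heading):
    # heading: world heading of tool y, deg
    s=bot.read_state(); w,a,b,c=s['eef_rot']
    from scipy.spatial.transform import Rotation as R
    M=R.from_quat([a,b,c,w]).as_matrix()
    d=M.T@(np.array([x,y,z])-s['tool_pos'])
    h=np.degrees(np.arctan2(M[1,1],M[0,1]))
    t=-(heading-h); t=(t+180)%360-180
    print('t',round(s['t'],2),'pos',s['tool_pos'].round(4),'head',h.round(2),'tilt',M[2].round(4),'F',s['force'].round(2),'w',round(s['gripper_width'],3),'j',s['joint_pos'].round(2))
    print('step',d.round(4),round(t,2))
E
python3 -c "
from h import *
goto(.475,.006,.231,.9)"
```

```text
t 1.32 pos [ 0.3094 -0.4518  0.2315] head -38.68 tilt [-3.e-04  5.e-04 -1.e+00] F [ 0.71 -1.11  0.42] w 0.299 j [ 1.06  0.22 -0.18  1.58  0.04  1.34  0.2 ]
step [ 4.609e-01 -1.568e-01  3.000e-04] -39.58
```

Request:
{"name": "drive_tool", "arguments": {"steps": [[0.46,-0.157,0,-35],[0.46,-0.157,0,-35],[0.46,-0.157,0,-35],[0.46,-0.157,0,-35],[0.46,-0.157,0,-35]]}}

```text
t: 1.73
tool_pos: [0.3805, -0.2559, 0.2315]
eef_rot: [0.0, 0.729, 0.684, -0.0]
force: [1.1, 0.3, -0.5]
gripper_width: 0.001
```

```bash
python3 -c "
from h import *
goto(.475,.006,.231,.9)"
```

```text
t 1.73 pos [ 0.3805 -0.2559  0.2315] head -3.65 tilt [-7.e-04  4.e-04 -1.e+00] F [ 1.15  0.26 -0.52] w 0.001 j [ 0.9   0.04 -0.39  1.79  0.02  1.32  0.45]
step [0.2673 0.0776 0.0004] -4.55
```

Request:
{"name": "drive_tool", "arguments": {"steps": [[0.267,0.0775,0,-4.5],[0.267,0.0775,0,-4.5],[0.267,0.0775,0,-4.5],[0.267,0.0775,0,-4.5],[0.267,0.0775,0,-4.5]]}}

```text
t: 2.15
tool_pos: [0.4524, -0.0603, 0.2318]
eef_rot: [0.001, 0.704, 0.71, 0.0]
force: [1.5, -0.4, -0.1]
gripper_width: 0.001
```

Request:
{"name": "drive_tool", "arguments": {"steps": [[0.063,0.018,0,0],[0.063,0.018,0,0],[0.063,0.018,0,0],[0.063,0.018,0,0]]}}

```text
t: 2.48
tool_pos: [0.4698, 0.0026, 0.2315]
eef_rot: [0.0, 0.703, 0.711, 0.0]
force: [-0.5, -0.6, -0.2]
gripper_width: 0.001
```

```bash
python3 -c "
from h import *
goto(.475,.006,.231,.9)
snap('wrist','w1.png');snap('top','t2.png');snap('scene','s2.png')
print(eyes.camera_info('wrist')['cam_to_world'].round(3))"
```

```text
t 2.48 pos [0.4698 0.0026 0.2315] head 0.71 tilt [ 2.e-04  4.e-04 -1.e+00] F [-0.52 -0.61 -0.23] w 0.001 j [ 0.57  0.09 -0.68  1.75  0.06  1.32 -0.11]
step [0.0033 0.0053 0.0005] -0.19
[[ 1.     0.006  0.002  0.47 ]
 [ 0.006 -0.964 -0.267  0.067]
 [-0.     0.267 -0.964  0.374]
 [ 0.     0.     0.     1.   ]]
```

View pics/w1.png

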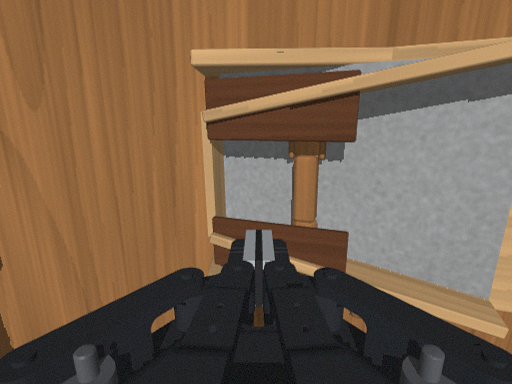

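View pics/s2.png

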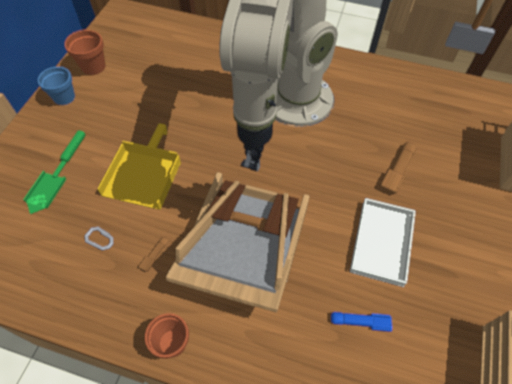

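```bash
python3 -c "
from h import *
np.set_printoptions(precision=4,suppress=True)
print('shaft down edge',atz('wrist',[294,190],.071),'up',atz('wrist',[317,190],.080))
print('strip end',atz('wrist',[359,72],.110),atz('wrist',[357,141],.110),atz('wrist',[347,234],.110),atz('wrist',[346,268],.11))
print('inner slot L',atz('wrist',[210,140],.068),'R',atz('wrist',[212,219],.068))
print('blade collar',atz('wrist',[305,142],.08),atz('wrist',[305,158],.08), 'handle',atz('wrist',[305,220],.08))
print('tip',proj('wrist',bot.read_state()['tool_pos']),eyes.tip_of('wrist','bin'),eyes.tip_of('wrist','shoe_horn'))
"
```

```text
shaft down edge [ 0.5092 -0.0095  0.071 ] up [ 0.5326 -0.0071  0.08  ]
strip end [0.5559 0.1054 0.11  ] [0.5599 0.047  0.11  ] [ 0.5589 -0.0447  0.11  ] [ 0.5613 -0.0827  0.11  ]
inner slot L [0.4184 0.0439 0.068 ] R [ 0.4172 -0.045   0.068 ]
blade collar [0.5173 0.0433 0.08  ] [0.5181 0.027  0.08  ] handle [ 0.5214 -0.0412  0.08  ]
tip [257.4685 245.8848] [{'point': [354.7, 179.9], 'confidence': 0.93}, {'point': [304.8, 177.3], 'confidence': 0.33}] [{'point': [301.2, 177.2], 'confidence': 0.73}]
```

Request:
{"name": "drive_tool", "arguments": {"steps": [[-0.002,0.005,0.04,0],[-0.002,0.005,0.08,0],[-0.002,0.005,0.12,0],[-0.002,0.005,0.15,0],[-0.002,0.005,0.165,0]]}}

```text
t: 3.15
tool_pos: [0.4719, -0.0024, 0.0624]
eef_rot: [-0.002, 0.705, 0.709, -0.002]
force: [-0.5, -0.6, -0.3]
gripper_width: -0.0
```

Request:
{"name": "drive_tool", "arguments": {"steps": [[0,0,0.007,0],[0,0,0.01,0],[0,0,0.01,0]]}}

```text
t: 3.4
tool_pos: [0.4749, -0.0016, 0.0566]
eef_rot: [0.0, 0.704, 0.71, 0.0]
force: [0.1, 0.0, 0.3]
gripper_width: -0.003
```

```bash
python3 -c "
from h import *
goto(.49,.001,.056,.9)
snap('wrist','w2.png')"
```

```text
t 3.4 pos [ 0.4749 -0.0016  0.0566] head 0.43 tilt [ 1.e-04  2.e-04 -1.e+00] F [0.09 0.01 0.33] w -0.003 j [ 0.51  0.3  -0.65  1.96  0.22  0.95 -0.24]
step [0.0024 0.0151 0.0006] -0.47
```

View pics/w2.png

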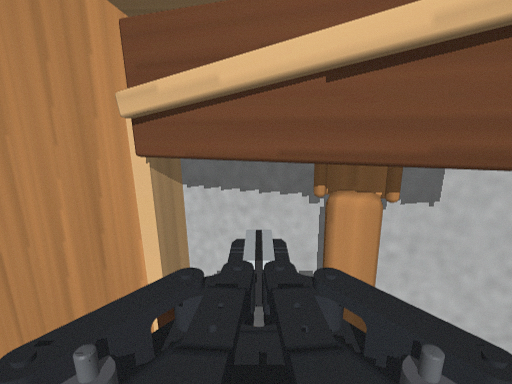

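Request:
{"name": "drive_tool", "arguments": {"steps": [[0.002,0.007,-0.0025,0],[0.002,0.014,-0.005,0],[0.002,0.021,-0.0075,0],[0.002,0.028,-0.01,0],[0.002,0.035,-0.0125,0]]}}

```text
t: 3.87
tool_pos: [0.5094, 0.0012, 0.0693]
eef_rot: [-0.001, 0.704, 0.71, -0.001]
force: [-10.4, -0.7, 7.7]
gripper_width: -0.0
```

```bash
python3 -c "
from h import *
goto(.55,.001,.085,.9)
snap('wrist','w3.png')"
```

```text
t 3.87 pos [0.5094 0.0012 0.0693] head 0.49 tilt [-4.0e-04 -2.1e-03 -1.0e+00] F [-10.42  -0.68   7.66] w -0.0 j [ 0.47  0.36 -0.64  1.86  0.25  1.01 -0.26]
step [-0.0005  0.0406 -0.0158] -0.41
```

View pics/w3.png

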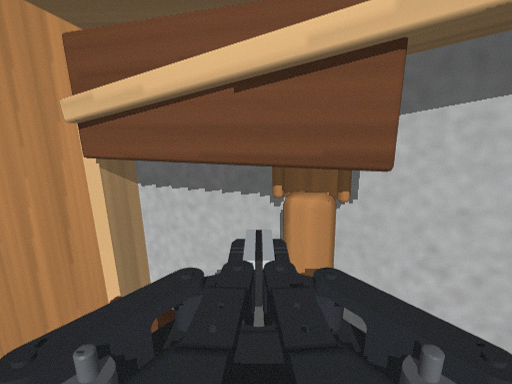

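```bash
python3 -c "
from h import *
np.set_printoptions(precision=4,suppress=True)
s=bot.read_state();print(s['force'],s['torque'],s['tool_pos'])
print('shaft down edge',atz('wrist',[285,230],.071),'up',atz('wrist',[335,230],.080))
print('shaft down edge',atz('wrist',[285,230],.076),'up',atz('wrist',[335,230],.085))
print('collar',atz('wrist',[277,192],.075),atz('wrist',[345,192],.087))
"
```

```text
[-6.6033 -1.0987  6.6723] [-0.1454  1.4275 -0.0282] [0.5106 0.0012 0.0698]
shaft down edge [0.5252 0.0112 0.071 ] up [0.5493 0.0151 0.08  ]
shaft down edge [0.5247 0.0132 0.076 ] up [0.5478 0.0171 0.085 ]
collar [0.5201 0.0332 0.075 ] [0.5503 0.0366 0.087 ]
```

Request:
{"name": "drive_tool", "arguments": {"steps": [[0,0.005,-0.0018,0],[0,0.01,-0.0036,0],[0,0.015,-0.0055,0],[0,0.02,-0.0073,0],[0,0.025,-0.009,0]]}}

```text
t: 4.33
tool_pos: [0.5332, 0.0015, 0.0779]
eef_rot: [-0.001, 0.704, 0.71, -0.002]
force: [-13.0, 0.5, 9.5]
gripper_width: -0.002
```

```bash
python3 -c "
from h import *
goto(.55,.001,.085,.9)
snap('wrist','w4.png')"
```

```text
t 4.33 pos [0.5332 0.0015 0.0779] head 0.5 tilt [-6.0e-04 -4.4e-03 -1.0e+00] F [-12.98   0.53   9.54] w -0.002 j [ 0.45  0.39 -0.63  1.79  0.26  1.05 -0.27]
step [-0.0006  0.0168 -0.0072] -0.4
```

View pics/w4.png

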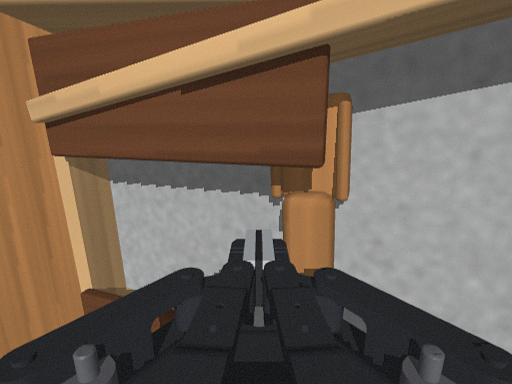

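Request:
{"name": "drive_tool", "arguments": {"steps": [[0,0.006,-0.0022,0],[0,0.012,-0.0044,0],[0,0.018,-0.0066,0],[0,0.024,-0.0088,0],[0,0.03,-0.011,0]]}}

```text
t: 4.8
tool_pos: [0.5635, 0.0018, 0.089]
eef_rot: [-0.001, 0.704, 0.71, -0.002]
force: [-10.3, 0.6, 7.2]
gripper_width: -0.004
```

Request:
{"name": "drive_tool", "arguments": {"steps": [[0,0.006,-0.0022,0],[0,0.012,-0.0044,0],[0,0.018,-0.0066,0],[0,0.023,-0.0084,0],[0,0.023,-0.0084,0]]}}

```text
t: 5.22
tool_pos: [0.5879, 0.0021, 0.0979]
eef_rot: [-0.0, 0.704, 0.71, -0.0]
force: [-6.2, -0.9, 6.5]
gripper_width: 0.001
```

```bash
python3 -c "
from h import *
goto(.55,.001,.085,.9)
snap('wrist','w5.png')"
```

```text
t 5.22 pos [0.5879 0.0021 0.0979] head 0.49 tilt [ 0.     -0.0014 -1.    ] F [-6.22 -0.86  6.51] w 0.001 j [ 0.41  0.48 -0.61  1.63  0.29  1.13 -0.27]
step [-0.0008 -0.0379  0.013 ] -0.41
```

View pics/w5.png

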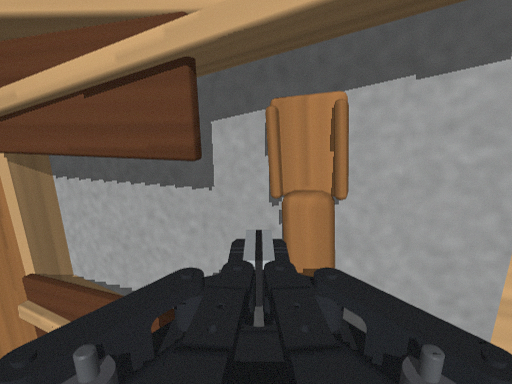

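Request:
{"name": "drive_tool", "arguments": {"steps": [[0,-0.005,0,0],[0,-0.012,0,0],[0,-0.012,-0.03,0],[0,-0.012,-0.07,0],[0,-0.012,-0.1,0]]}}

```text
t: 5.68
tool_pos: [0.5754, 0.0019, 0.1995]
eef_rot: [0.0, 0.704, 0.71, 0.0]
force: [1.5, 0.3, 0.9]
gripper_width: 0.003
```

Request:
{"name": "drive_tool", "arguments": {"steps": [[0,0.02,-0.01,0],[0,0.03,-0.01,0],[0,0.03,-0.01,0]], "gripper": 0.4}}

```text
t: 5.93
tool_pos: [0.6073, 0.0018, 0.2083]
eef_rot: [0.001, 0.704, 0.71, 0.001]
force: [-0.3, 0.0, -0.5]
gripper_width: 0.415
```

```bash
python3 -c "
from h import *
goto(.6175,.0,.12,.9)
snap('wrist','w6.png');snap('scene','s6.png')
np.set_printoptions(precision=4,suppress=True)
for c in ['top','wrist','scene']:
  if c=='top':snap(c,'t6.png')
  print(c,eyes.tip_of(c,'shoe_horn'))"
```

```text
t 5.93 pos [0.6073 0.0018 0.2083] head 0.44 tilt [ 3.0e-04  2.9e-03 -1.0e+00] F [-0.33  0.01 -0.46] w 0.415 j [ 0.41  0.42 -0.63  1.44  0.25  1.36 -0.23]
step [-0.0019  0.01    0.0883] -0.46
top [{'point': [126.3, 283.7], 'confidence': 0.91}, {'point': [327.3, 115.5], 'confidence': 0.63}]
wrist [{'point': [261.4, 189.8], 'confidence': 0.87}]
scene [{'point': [240.4, 247.6], 'confidence': 0.89}, {'point': [399.5, 167.0], 'confidence': 0.59}, {'point': [153.4, 256.9], 'confidence': 0.58}]
```

View pics/w6.png

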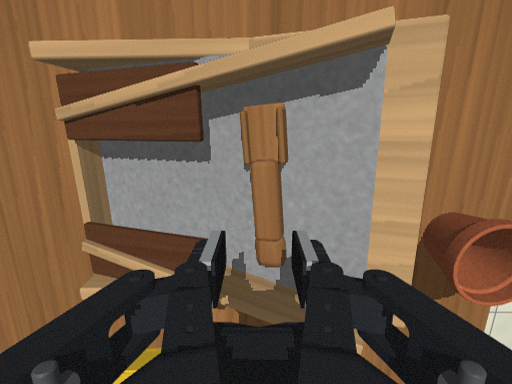

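View pics/s6.png

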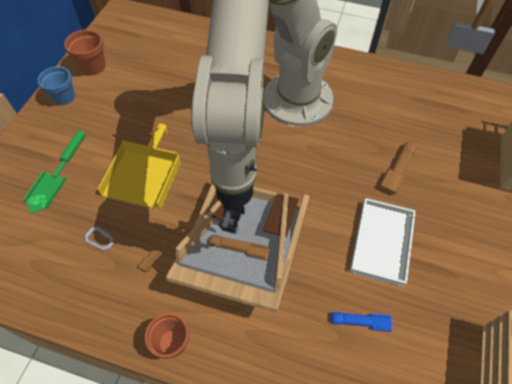

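```bash
python3 -c "
from h import *
np.set_printoptions(precision=4,suppress=True)
for p in [(264,105),(265,160),(266,190),(268,225),(271,265)]:
    o,d=ray('wrist',p)
    # plane: top surface: floor plane offset 20mm along normal
    th=np.radians(20);n=np.array([-np.sin(th),0,np.cos(th)]);p0=np.array([.571,0,.074])+20*1e-3*n
    t=n@(p0-o)/(n@d);q=o+d*t;print(p,q, 'centre',q-.010*n)
o,d=ray('scene',(240.4,247.6));t=n@(p0-.01*n-o)/(n@d);print(o+d*t)
o,d=ray('wrist',(261.4,189.8));t=n@(p0-.01*n-o)/(n@d);print(o+d*t)
for u in (201,): print(atz('wrist',(u,140),.110))
"
```

```text
(264, 105) [0.6091 0.0795 0.1092] centre [0.6126 0.0795 0.0998]
(265, 160) [0.6106 0.0352 0.1097] centre [0.614  0.0352 0.1003]
(266, 190) [0.6118 0.0091 0.1101] centre [0.6152 0.0091 0.1007]
(268, 225) [ 0.6141 -0.023   0.111 ] centre [ 0.6175 -0.023   0.1016]
(271, 265) [ 0.6175 -0.0622  0.1122] centre [ 0.6209 -0.0622  0.1028]
[0.6184 0.0127 0.1019]
[0.6079 0.0062 0.0981]
[0.5572 0.0514 0.11  ]
```

Request:
{"name": "drive_tool", "arguments": {"steps": [[0.0047,0.0067,0.03,-2.8],[0.0047,0.0067,0.055,-2.8],[0.0047,0.0067,0.068,-2.8],[0.0047,0.0067,0.068,-2.8],[0.0047,0.0067,0.068,-2.8]], "gripper": 0.48}}

```text
t: 6.65
tool_pos: [0.6117, 0.0066, 0.1391]
eef_rot: [-0.001, 0.687, 0.727, -0.0]
force: [0.6, 0.5, 1.1]
gripper_width: 0.519
```

```bash
python3 -c "
from h import *
goto(.614,.0065,.106,3.3)
snap('wrist','w7.png')"
```

```text
t 6.65 pos [0.6117 0.0066 0.1391] head 3.26 tilt [ 2.0e-04 -1.4e-03 -1.0e+00] F [0.63 0.45 1.14] w 0.519 j [ 0.39  0.49 -0.63  1.51  0.3   1.24 -0.22]
step [-0.0002  0.0023  0.0331] -0.04
```

View pics/w7.png

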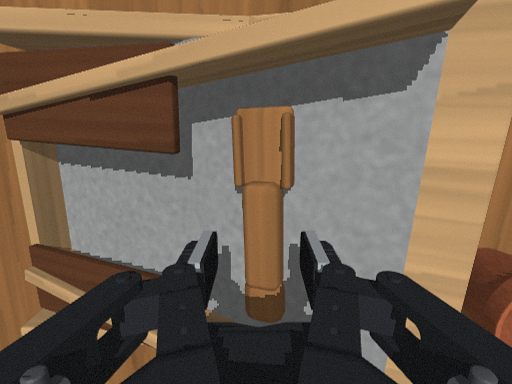

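Request:
{"name": "drive_tool", "arguments": {"steps": [[0,0.002,0.012,0],[0,0.002,0.022,0],[0,0.002,0.03,0],[0,0.002,0.03,0]]}}

```text
t: 7.03
tool_pos: [0.613, 0.0066, 0.1069]
eef_rot: [-0.001, 0.687, 0.727, -0.001]
force: [-0.1, -1.0, -0.9]
gripper_width: 0.522
```

Request:
{"name": "drive_tool", "arguments": {"steps": [[0,0,0,0],[0,0,0.0025,0],[0,0,0.0045,0]], "gripper": 0.56}}

```text
t: 7.28
tool_pos: [0.6146, 0.007, 0.1051]
eef_rot: [0.0, 0.687, 0.727, 0.0]
force: [0.3, 0.4, -0.8]
gripper_width: 0.438
```

```bash
python3 -c "
from h import *
goto(.614,.0065,.103,3.3)
snap('wrist','w8.png')"
```

```text
t 7.28 pos [0.6146 0.007  0.1051] head 3.29 tilt [ 1.e-04  9.e-04 -1.e+00] F [ 0.26  0.41 -0.75] w 0.438 j [ 0.38  0.52 -0.62  1.55  0.32  1.17 -0.23]
step [-0.0005 -0.0006  0.0021] -0.01
```

View pics/w8.png

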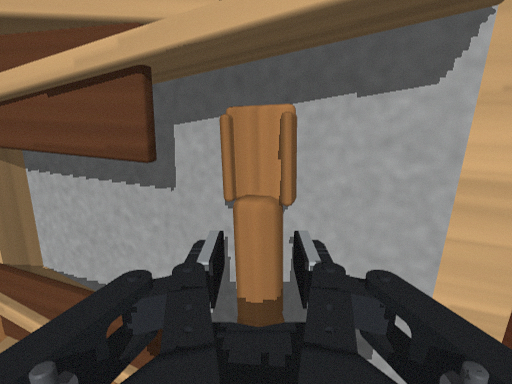

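Request:
{"name": "drive_tool", "arguments": {"steps": [[0,0,0.0005,0],[0,0,0.002,0],[0,0,0.0025,0]]}}

```text
t: 7.58
tool_pos: [0.6143, 0.0069, 0.1022]
eef_rot: [0.0, 0.687, 0.727, 0.0]
force: [0.2, -0.2, 0.1]
gripper_width: 0.442
```

Request:
{"name": "drive_tool", "arguments": {"steps": [[0,0,0,0],[0,0,0,0],[0,0,0,0],[0,0,0,0]], "gripper": 1, "newtons": 40}}

```text
t: 7.92
tool_pos: [0.6138, 0.0069, 0.1024]
eef_rot: [-0.0, 0.687, 0.727, -0.0]
force: [-5.8, -0.3, 5.2]
gripper_width: 0.308
```

```bash
python3 -c "
from h import *
goto(.614,.0065,.103,3.3)
snap('wrist','w9.png')"
```

```text
t 7.92 pos [0.6138 0.0069 0.1024] head 3.29 tilt [-2.e-04 -8.e-04 -1.e+00] F [-5.85 -0.32  5.16] w 0.308 j [ 0.38  0.53 -0.61  1.55  0.32  1.17 -0.23]
step [-0.0004  0.0002 -0.0006] -0.01
```

View pics/w9.png

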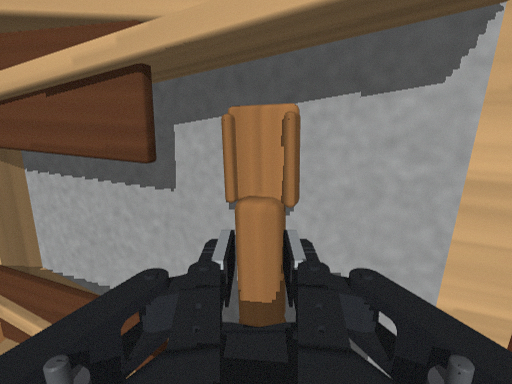

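Request:
{"name": "drive_tool", "arguments": {"steps": [[0,0,-0.005,0],[0,0,-0.012,0],[0,0,-0.022,0],[0,0,-0.035,0],[0,0,-0.05,0]]}}

```text
t: 8.38
tool_pos: [0.6143, 0.007, 0.1535]
eef_rot: [-0.0, 0.687, 0.727, 0.0]
force: [0.9, 0.0, -0.4]
gripper_width: 0.305
```

Request:
{"name": "drive_tool", "arguments": {"steps": [[0,0,-0.015,0],[0,0,-0.035,0],[0,0,-0.055,0],[0,0,-0.07,0],[0,0,-0.07,0]]}}

```text
t: 8.8
tool_pos: [0.6162, 0.0075, 0.2276]
eef_rot: [0.003, 0.687, 0.727, 0.003]
force: [0.5, -0.4, -0.2]
gripper_width: 0.304
```

```bash
python3 -c "
from h import *
goto(.444,.355,.22,92.5)
snap('wrist','w10.png');snap('scene','s10.png')"
```

```text
t 8.8 pos [0.6162 0.0075 0.2276] head 3.29 tilt [-1.0e-04  7.5e-03 -1.0e+00] F [ 0.47 -0.37 -0.22] w 0.304 j [ 0.4   0.43 -0.64  1.39  0.26  1.4  -0.19]
step [ 0.3568 -0.152   0.0064] -89.21
```

View pics/w10.png

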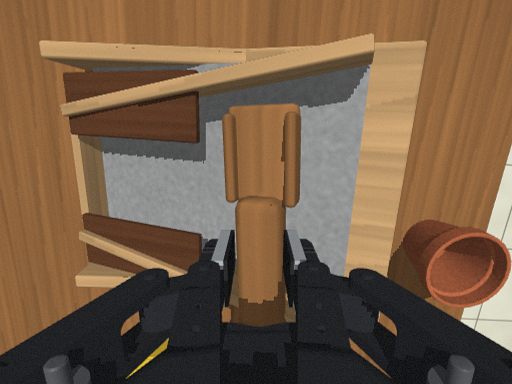

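View pics/s10.png

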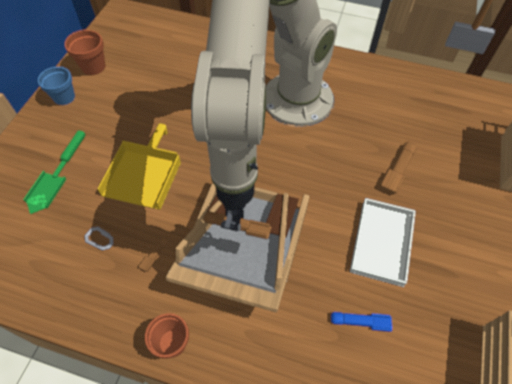

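Request:
{"name": "drive_tool", "arguments": {"steps": [[0.015,-0.006,0,-5],[0.035,-0.015,0,-11],[0.06,-0.026,0,-18],[0.087,-0.037,0,-25],[0.114,-0.049,0,-32]], "newtons": 60}}

```text
t: 9.32
tool_pos: [0.5577, 0.1184, 0.2211]
eef_rot: [-0.001, 0.457, 0.889, -0.0]
force: [-0.7, 0.1, -0.7]
gripper_width: 0.291
```

```bash
python3 -c "
from h import *
goto(.444,.355,.22,92.5)"
```

```text
t 9.32 pos [0.5577 0.1184 0.2211] head 35.58 tilt [ 7.0e-04 -1.5e-03 -1.0e+00] F [-0.71  0.09 -0.65] w 0.291 j [ 0.35  0.37 -0.8   1.51  0.27  1.37  0.15]
step [0.2586 0.0452 0.0012] -56.92
```

Request:
{"name": "drive_tool", "arguments": {"steps": [[0.028,0.005,0,-7],[0.056,0.01,0,-14],[0.085,0.015,0,-21],[0.113,0.02,0,-28],[0.141,0.025,0,-35]]}}

```text
t: 9.73
tool_pos: [0.4965, 0.2482, 0.2214]
eef_rot: [-0.0, 0.168, 0.986, -0.0]
force: [-0.9, -0.2, -0.4]
gripper_width: 0.292
```

```bash
python3 -c "
from h import *
goto(.444,.355,.22,92.5)"
```

```text
t 9.73 pos [0.4965 0.2482 0.2214] head 70.63 tilt [ 8.e-04 -1.e-03 -1.e+00] F [-0.88 -0.15 -0.4 ] w 0.292 j [ 0.23  0.38 -0.96  1.55  0.32  1.38  0.47]
step [0.085  0.0833 0.0014] -21.87
```

Request:
{"name": "drive_tool", "arguments": {"steps": [[0.021,0.021,0,-6],[0.042,0.042,0,-12],[0.063,0.063,0,-18],[0.085,0.083,0,-21.9],[0.085,0.083,0,-21.9]]}}

```text
t: 10.15
tool_pos: [0.4404, 0.3599, 0.2218]
eef_rot: [-0.001, -0.026, 1.0, 0.001]
force: [-1.4, -0.4, 0.1]
gripper_width: 0.296
```

```bash
python3 -c "
from h import *
goto(.444,.355,.22,92.5)
snap('wrist','w11.png');snap('scene','s11.png')"
```

```text
t 10.15 pos [0.4404 0.3599 0.2218] head 92.96 tilt [ 0.0026  0.0027 -1.    ] F [-1.38 -0.38  0.09] w 0.296 j [ 0.04  0.45 -1.06  1.51  0.39  1.41  0.59]
step [-0.0034 -0.005   0.0018] 0.46
```

View pics/w11.png

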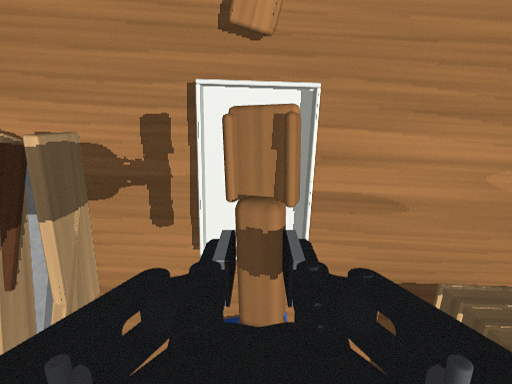

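View pics/s11.png

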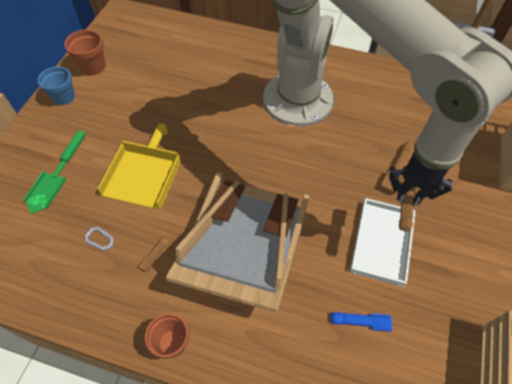

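```bash
python3 -c "
from h import *
np.set_printoptions(precision=4,suppress=True)
for p in [(196,82),(320,84),(200,248),(312,225)]: print(atz('wrist',p,.028))
# horn in grip: blade end, at z?
for z in (.21,.22,.23): print(atz('wrist',(268,105),z))
"
```

```text
[0.342  0.2822 0.028 ]
[0.3385 0.4194 0.028 ]
[0.5425 0.284  0.028 ]
[0.5049 0.4257 0.028 ]
[0.371  0.3578 0.21  ]
[0.3715 0.3575 0.22  ]
[0.3719 0.3572 0.23  ]
```

Request:
{"name": "drive_tool", "arguments": {"steps": [[-0.003,-0.003,0.025,0],[-0.003,-0.003,0.06,0],[-0.003,-0.003,0.095,0],[-0.003,-0.003,0.13,0],[-0.003,-0.003,0.155,0]]}}

```text
t: 10.67
tool_pos: [0.4489, 0.3483, 0.0635]
eef_rot: [-0.001, -0.017, 1.0, -0.002]
force: [0.2, -0.3, -0.1]
gripper_width: 0.293
```

Request:
{"name": "drive_tool", "arguments": {"steps": [[0,0,0.01,0],[0,0,0.02,0],[0,0,0.03,0],[0,0,0.036,0],[0,0,0.036,0]]}}

```text
t: 11.08
tool_pos: [0.4491, 0.3511, 0.0309]
eef_rot: [-0.0, -0.019, 1.0, -0.0]
force: [-0.3, -0.8, -0.5]
gripper_width: 0.293
```

```bash
python3 -c "
from h import *
goto(.447,.354,.02,92.)
snap('wrist','w12.png');snap('scene','s12.png')"
python3 - <<'E'
import cv2
im=cv2.imread('pics/s12.png')[130:300,320:450]
cv2.imwrite('pics/s12z.png',cv2.resize(im,None,fx=3.5,fy=3.5,interpolation=cv2.INTER_CUBIC))
E
```

```text
t 11.08 pos [0.4491 0.3511 0.0309] head 92.15 tilt [ 1.e-04 -2.e-04 -1.e+00] F [-0.26 -0.77 -0.55] w 0.293 j [-0.03  0.64 -0.92  1.72  0.57  1.07  0.46]
step [0.002  0.0029 0.0109] 0.15
```

View pics/w12.png

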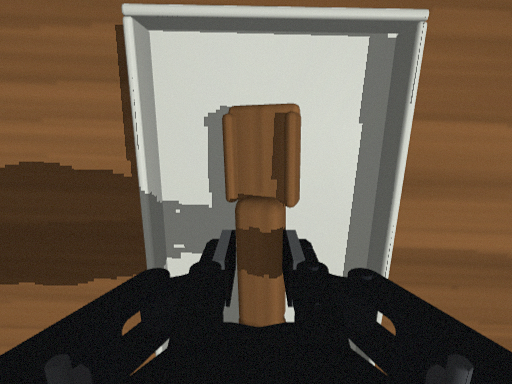

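View pics/s12z.png

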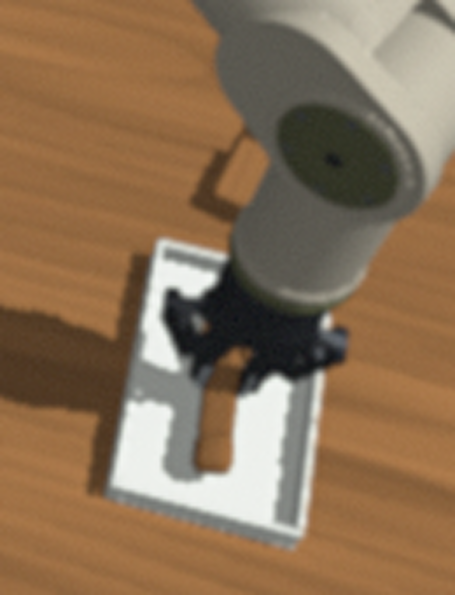

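Request:
{"name": "drive_tool", "arguments": {"steps": [[0,0,0.004,0],[0,0,0.008,0],[0,0,0.0105,0],[0,0,0.0105,0]]}}

```text
t: 11.52
tool_pos: [0.4496, 0.3521, 0.0221]
eef_rot: [0.001, -0.019, 1.0, 0.0]
force: [-0.8, -3.2, 10.1]
gripper_width: 0.293
```

Request:
{"name": "drive_tool", "arguments": {"steps": [[0,0,0.001,0],[0,0,0.002,0],[0,0,0.002,0]]}}

```text
t: 11.77
tool_pos: [0.4497, 0.3523, 0.0217]
eef_rot: [0.002, -0.019, 1.0, 0.0]
force: [-4.9, -6.5, 25.8]
gripper_width: 0.29
```

Request:
{"name": "drive_tool", "arguments": {"steps": [[0,0,-0.002,0],[0,0,-0.003,0],[0,0,-0.003,0]]}}

```text
t: 12.02
tool_pos: [0.4495, 0.3519, 0.0225]
eef_rot: [0.001, -0.019, 1.0, 0.0]
force: [1.5, 0.5, 4.3]
gripper_width: 0.293
```

Request:
{"name": "drive_tool", "arguments": {"steps": [[0,0,0,0],[0,0,0,0],[0,0,0,0]], "gripper": 0.4}}

```text
t: 12.27
tool_pos: [0.4485, 0.3511, 0.0212]
eef_rot: [-0.0, -0.019, 1.0, -0.0]
force: [-0.0, -0.3, 0.2]
gripper_width: 0.603
```

Request:
{"name": "drive_tool", "arguments": {"steps": [[0,0,-0.02,0],[0,0,-0.05,0],[0,0,-0.09,0],[0,0,-0.13,0],[0,0,-0.16,0]]}}

```text
t: 12.68
tool_pos: [0.4487, 0.3519, 0.1846]
eef_rot: [0.0, -0.019, 1.0, 0.001]
force: [0.3, 0.2, 0.5]
gripper_width: 0.602
```

Request:
{"name": "drive_tool", "arguments": {"steps": [[0,-0.04,0,0],[0,-0.08,0,0],[0,-0.12,0,0],[0,-0.16,0,0],[0,-0.16,0,0]]}}

```text
t: 13.1
tool_pos: [0.4571, 0.1809, 0.1804]
eef_rot: [-0.001, -0.012, 1.0, -0.003]
force: [0.8, -1.0, -0.9]
gripper_width: 0.6
```

```bash
python3 -c "
from h import *
goto(.447,.354,.02,92.)
snap('wrist','w13.png');snap('scene','s13.png');snap('top','t13.png')
for c in ('scene','top'):
  for t in ('shoe_horn','tray','blue_horn'): print(c,t,eyes.tip_of(c,t))
"
python3 - <<'E'
import cv2
im=cv2.imread('pics/s13.png')[180:340,320:420]
a=cv2.resize(im,(375,600),interpolation=cv2.INTER_CUBIC)
im=cv2.imread('pics/t13.png')[90:250,90:190]
b=cv2.resize(im,(375,600),interpolation=cv2.INTER_CUBIC)
cv2.imwrite('pics/c13.png',cv2.hconcat([a,b]))
E
```

```text
t 13.1 pos [0.4571 0.1809 0.1804] head 91.39 tilt [ 0.0017 -0.0053 -1.    ] F [ 0.84 -1.02 -0.95] w 0.6 j [ 0.49  0.29 -1.09  1.76  0.28  1.26  0.92]
step [0.0056 0.1741 0.1595] -0.61
scene shoe_horn [{'point': [380.2, 241.5], 'confidence': 0.82}, {'point': [154.4, 254.6], 'confidence': 0.78}, {'point': [399.3, 167.0], 'confidence': 0.76}]
scene tray [{'point': [380.3, 239.3], 'confidence': 0.79}]
scene blue_horn []
top shoe_horn [{'point': [125.8, 283.4], 'confidence': 0.72}, {'point': [325.8, 117.0], 'confidence': 0.62}, {'point': [132.7, 188.0], 'confidence': 0.47}]
top tray [{'point': [134.5, 192.8], 'confidence': 0.9}]
top blue_horn [{'point': [142.8, 112.3], 'confidence': 0.61}]
```

View pics/c13.png

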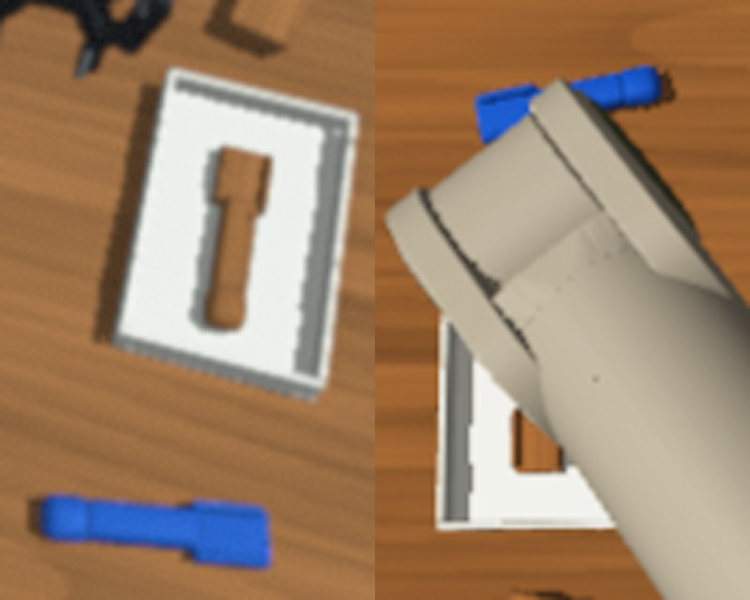

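View pics/w13.png

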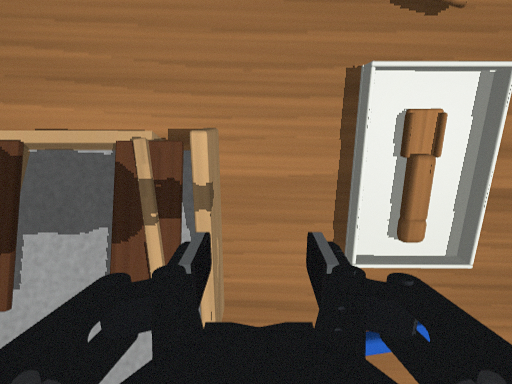

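Request:
{"name": "drive_tool", "arguments": {"steps": [[0,0,-0.01,0],[0,0,-0.01,0],[0,0,-0.01,0],[0,0,-0.01,0]]}}

```text
t: 13.88
tool_pos: [0.4551, 0.1917, 0.192]
eef_rot: [0.0, -0.019, 1.0, 0.0]
force: [-0.4, -1.2, 0.6]
gripper_width: 0.599
```

```bash
python3 -c "
from h import *
np.set_printoptions(precision=4,suppress=True)
print('blue',atz('top',[142.8,112.3],.01),'tray',atz('scene',[380.3,239.3],.005),'horn',atz('scene',[380.2,241.5],.015))
print(bot.read_state()['force'],bot.job_done())"
```

```text
blue [0.6831 0.3357 0.01  ] tray [0.4375 0.3502 0.005 ] horn [0.4496 0.3494 0.015 ]
the job is handed in; nothing more can be done
[-0.3565 -1.2035  0.5775] None
```

I pushed the wooden shoe horn up the chute with the closed fingers until it was about 45 mm uphill of the strips' ends. Then I gripped its shaft, lifted it out and set it down in the white tray. The job was handed in at about 14 s; no verdict was reported.

- **Horn in tray:** The last pictures show it lying flat near the tray's middle, about 12 mm off along the tray and 1 mm across.
- **Blue shoe horn:** The last top-camera reading put it about 7 mm from where it started. The arm covered part of it in that picture, and I never touched it. The scene network missed it in the final check.
- **Gripper:** It was open and well clear of everything, with no real contact force.
- **Forces:** The push up the chute took about 6 to 13 N, more than I expected. Setting the horn down reached about 26 N at the wrist, because it touched the tray floor about 4 mm earlier than I had worked out.

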